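# Kit one round and one square stand base into the cut-out tray

## Robot

A 6-joint arm with a two-finger parallel gripper is mounted at the origin on the work surface. World frame = base frame: x ahead of the robot, y to its left, z up, the work surface at z = 0. Lengths are in m, angles in rad, forces in N, time in s.
With the tool pointing down it reaches from about 0.275 to 0.75 m from the base axis. Payload 10.2 kg.
Tool frame: the origin (TCP) lies between the finger pads; the fingertips stand 25 mm ahead of it and the grasp point (between the pads) lies 6 mm ahead of it; z points along the fingers, y is the direction in which the jaws open and shut (so a half turn about z gives the same grasp; the last joint's range is limited). The gripper opens to 85 mm and grips with 20 to 120 N. Pads are 22 mm wide; open, the fingers measure 114 mm over their backs; the gripper's body (76 mm by 85 mm) begins 54 mm behind the grasp point. The pads swing forward as they close: fully open they stand 13 mm farther back than shut.
Start: joints at [-0.223, 0.313, 1.498, -0, 1.331, -0.223], TCP at [0.525, -0, 0.256] pointing down, gripper open.
Joint ranges: [-2.94, 2.94], [-0.97, 2.17], [0.19, 2.56], [-1.23, 4.37], [0.02, 3.11], [-2.88, 2.88]. Speed limits (rad/s): [2.39, 2.39, 3.01, 3.14, 3.14, 3.14].

## Interface

Orientations are given as a 3x3 rotation matrix whose columns are the frame's x, y, z axes.
In Python, from rig import env, vision gives the robot as it stands.
- The arm moves only by the tool play_rows, never from a script. Its argument "moves" is a list that holds one entry, the list of rows, each a list of 5 numbers: the shift along the tool's x, y, z scaled (see below), then the turn about the tool's z scaled (see below), then the gripper command: -1 is shut, 1 is fully open, values between are in proportion. A call has exactly 8 rows; each row shifts and turns the pose as measured when the row begins, along the tool's axes as they then stand; what a row does not reach is not made up. The controller multiplies each number of a shift by 40 mm and each number of a turn by 4 degrees. A row lasts 1/10 s, in which the tool goes at most 50 mm and 8.59 degrees, less where a joint would pass 70% of its speed; a pose out of reach is approached as far as the arm can. A call with a number of a shift or a turn outside -1 to 1 is refused whole. A call with a gripper value outside its range is refused whole. The fingers move at their own pace and stop on an object; "force" is the grip in N (left out, the last holds). Time passes only in rows, so rows that do not move let the fingers close, or fill a call up. It gives the time, the measured TCP pose, the force and the opening at its end, in the units of the state.
- env.read_state(): the state, without advancing time (a new reading comes with each control period).
- vision.get_image(name): name is "scene" or "side" or "wrist"; returns (picture, depth): 420x560x3 uint8, red, green, blue; 420x560 float32, m along the optical axis (not along the pixel's ray), 0 where there is no reading.
- vision.camera_info(name): a dict with "intrinsics" (3x3 intrinsics, pixels), "k1" (the pictures are not rectified: a ray, as slopes to the right and down, at radius r is drawn at 1 + k1 r^2 times it, then the intrinsics apply), "world_from_camera" (4x4, takes a point from camera to world coordinates); the wrist camera has in their place "T_tool_cam" (4x4, takes a point from camera to tool coordinates, whose origin is the TCP and whose axes are the flange's). Camera axes: x right, y down, z forward; pixel columns grow to the right and rows downward; lengths in m; the calibration is good to about 2 mm. A picture is of the moment at which its call begins: read the wrist's pose just before it. camera_info takes no time and is no camera call.
- env.sign_off(): hands the job in, once; it reports no verdict.
Trained networks look in the newest picture that a camera, given by its name, has taken for a name from the list of things; names that differ only in an ending like _2 or _b are one class to them, and where a whole thing is asked for, a point or a joint stands for the part that bears it (a point fixed in the world has none). Each returns a list of dicts, best first, with "score" (0 to 1); they miss things now and then, are a little off and sometimes report something else, mostly with a low value. They report only what shows in the picture. A call takes as long as a camera call. They do not tell look-alikes from the thing itself.
- vision.look_for(query, camera): "bbox" ([left, top, width, height] in pixels, round what is visible of it).
- vision.trace(query, camera): "pixels" (420x560 bool, what is visible of it) and "bbox" ([left, top, width, height] in pixels, round what is visible of it).
- vision.tip_of(query, camera): "at" ([column, row] in pixels: a listed point, or the origin of a listed thing).
The state is a dict: "clock": time; "q": joint angles; "qvel": joint speeds; "joint_torque": joint torques, N m; "tcp_pos": TCP position; "orientation": TCP orientation; "force": force on the tool from outside, world axes, zero at the start; "moment": the same for the moment, N m; "gripper_width": finger opening in m.
Only numpy, scipy, OpenCV 4.12 (cv2) and the standard library are available. Lean on these libraries where they do the work, as an engineer would, in place of code of your own. Each camera call takes 0.05 s, during which the arm holds its last target.

## Task

Fill the kit tray: slide the top plate sideways off each of the two stacks, onto the tray and into the cut-out of its own outline, so that the round and the square plate both lie flat and fully home. Slide the plates rather than lifting them, leave the plates below stacked where they are, and do not disturb the fork stand, the tub or the clamp.

Things in the scene. Friction and masses are not known exactly. Their poses are not given: they have to be found in the camera images.
- tray: Kit tray fixed to the bench. Its flat deck is 252 mm (its x) by 200 mm (its y), 18 mm above the bench: two dark foam inserts, each 120 by 200 mm, side by side along the tray's x, over a deep pink base, with 6 mm pink end strips level with the deck. No raised rim. Origin: centre of the underside, on the bench. The two stacks stand on the bench off its +y and -y long sides, 5 to 20 mm clear of it; which stack is on which side varies.
- round_cavity: Dark foam insert with a round cut-out, 98 mm across and 10 mm deep, with vertical walls and a deep pink floor. Origin: centre of the cut-out's floor, 8 mm above the bench; axes parallel to the tray's (x along the row of two inserts, y along the insert's 200 mm). It may be the insert at the tray's +x or -x end; the cut-outs' centres are 120 mm apart.
- square_cavity: Dark foam insert with a square cut-out, 86 by 86 mm and 10 mm deep, vertical walls, deep pink floor, sides parallel to the tray's x and y. Origin: centre of the cut-out's floor, 8 mm above the bench; axes parallel to the tray's. It may be at either end of the tray.
- round_top: Top plate of the round stack: pearl-white acrylic disc, 90 mm across, 10 mm thick, about 75 g (varies), slippery enough to slide on the plates and the deck. Origin: centre of its underside, which starts 20 mm above the bench, so 2 mm higher than the tray's deck; z up.
- round_middle: Second disc of the round stack, the same size; it stays. Origin: centre of its underside, 10 mm above the bench.
- round_bottom: Lowest disc of the round stack, the same size, lying on the bench; it stays. Origin: centre of its underside.
- square_top: Top plate of the square stack: teal acrylic square, 78 by 78 mm, 10 mm thick, about 73 g (varies). Origin: centre of its underside, which starts 20 mm above the bench, so 2 mm higher than the tray's deck; x and y normal to its sides, starting within about 0.1 rad of the tray's x and y; z up.
- square_middle: Second plate of the square stack, the same size; it stays. Origin: centre of its underside, 10 mm above the bench.
- square_bottom: Lowest plate of the square stack, the same size, lying on the bench; it stays. Origin: centre of its underside.
- fork_stand: Bystander: small steel display stand, dark round foot 90 mm across, thin post with a Y fork, 139 mm tall, standing to the robot's left of the tray and stacks. Origin: centre of its underside.
- tub: Bystander: white plastic tub with a pink cap, 64 mm across, 65 mm tall, standing to the robot's right of the tray and stacks. Origin: centre of its underside.
- clamp: Bystander: white plastic clamp, about 85 by 35 mm and 18 mm high, lying on the bench to the robot's left. Origin: underside, centre of its 50 by 30 mm block; the jaws point along its x.
Things that resemble listed ones, but are neither listed nor needed, are in the scene too. Leave any pink or yellow look-alike of the square_top alone.

How it is judged:
By the outcome, as a careful person would: the job done as asked, in the order asked, and still so for the second after the job is handed in, with the robot touching nothing.
It also fails if it takes over 72 s, if anything falls off the work surface, if the arm or the gripper's body presses on something with over 40 N, if the wrist force passes 120 N, or if a joint passes its speed limit or range.

## Working session

There is one attempt and no reset: what is moved stays moved. The work goes in short steps, Python scripts to look and compute and a tool call to move; the robot and the scene stay as the last step left them, time stands still between calls to the robot, and variables do not carry over. Pictures are saved under pics/ and viewed, and the job is handed in when it is done.

Besides the shell and the picture viewer there is one more tool, called as name([rows], argument=value, ...), one row to a line, values as JSON. play_rows: Moves the arm, as the interface text tells. Its arguments: {"type":"object","properties":{"moves":{"type":"array","items":{"type":"array","items":{"type":"array","items":{"type":"number","minimum":-1,"maximum":1}}}},"force":{"type":"number"}},"required":["moves"]}

```bash
ls; mkdir -p pics; python3 - <<'E'
from rig import env, vision
import cv2, numpy as np
s=env.read_state(); print({k:np.round(v,3).tolist() for k,v in s.items()})
for n in ["scene","side","wrist"]:
    im,d=vision.get_image(n)
    cv2.imwrite(f"pics/{n}0.png",im[:,:,::-1]); np.save(f"pics/{n}0_d.npy",d); np.save(f"pics/{n}0.npy",im)
    print(n,{k:np.round(v,4).tolist() for k,v in vision.camera_info(n).items()})
E
```

```text
pics
{'clock': 0.0, 'q': [-0.223, 0.313, 1.498, 0.0, 1.331, -0.223], 'qvel': [-0.001, 0.001, 0.001, -0.001, -0.001, -0.002], 'joint_torque': [-0.001, -41.226, -25.974, -0.0, 0.004, -0.0], 'tcp_pos': [0.525, 0.0, 0.256], 'orientation': [[0.0, 1.0, -0.001], [1.0, -0.0, 0.0], [0.0, -0.001, -1.0]], 'force': [0.59, -0.809, -0.711], 'moment': [0.008, -0.074, -0.007], 'gripper_width': 0.085}
scene {'intrinsics': [[416.038, 0.0, 278.8029], [0.0, 416.038, 210.9034], [0.0, 0.0, 1.0]], 'k1': -0.1301, 'world_from_camera': [[-0.6254, 0.6386, -0.4484, 1.0372], [0.7802, 0.5191, -0.349, 0.4284], [0.0099, -0.5681, -0.8229, 1.0419], [0.0, 0.0, 0.0, 1.0]]}
side {'intrinsics': [[392.0122, 0.0, 283.1605], [0.0, 392.0122, 207.2537], [0.0, 0.0, 1.0]], 'k1': -0.0133, 'world_from_camera': [[0.9144, -0.2433, 0.3235, 0.2254], [-0.4048, -0.5515, 0.7294, -0.6425], [0.0009, -0.7979, -0.6028, 0.5915], [0.0, 0.0, 0.0, 1.0]]}
wrist {'intrinsics': [[372.8083, 0.0, 280.0259], [0.0, 372.8083, 208.6342], [0.0, 0.0, 1.0]], 'k1': 0.0004, 'T_tool_cam': [[-0.001, -0.964, -0.2657, 0.0675], [1.0, -0.0011, 0.0001, -0.0002], [-0.0004, -0.2657, 0.964, -0.1179], [0.0, 0.0, 0.0, 1.0]]}
```

View pics/scene0.png

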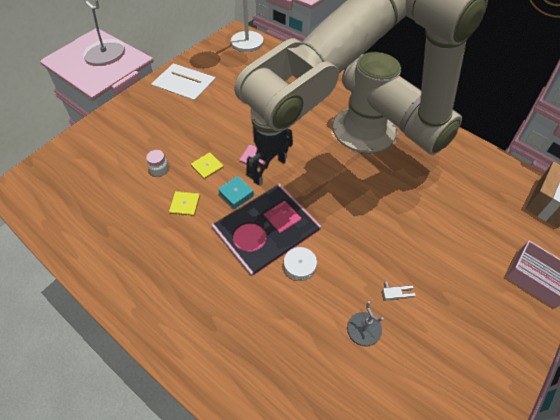

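View pics/side0.png

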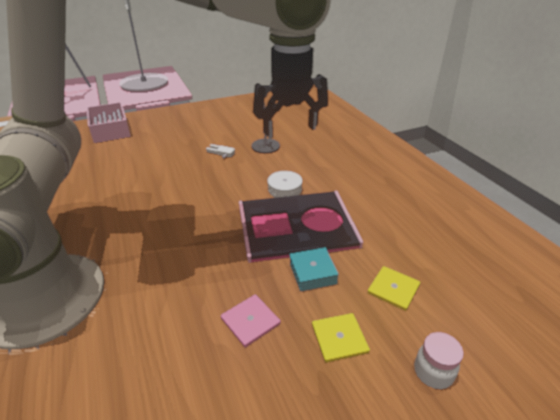

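View pics/wrist0.png

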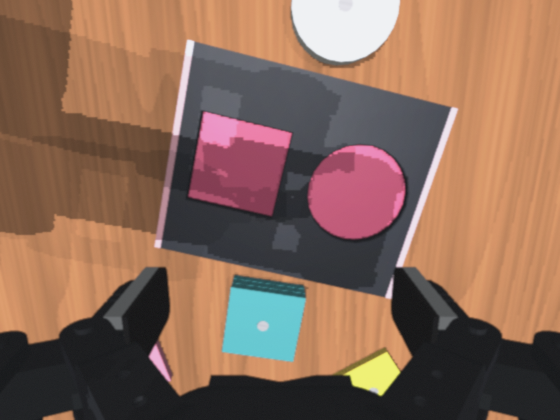

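The scene shows the tray, with the square cut-out nearer the robot and the round one farther. The teal stack is on the robot's right at scene pixel (236,190). The white stack is on the left at (300,262), with the fork stand beyond it at (365,328). Next I'll measure these from the depth.

```bash
cat > h.py <<'E'
import numpy as np, cv2
from rig import env, vision
def grab(n):
    s=env.read_state(); im,d=vision.get_image(n); ci=vision.camera_info(n)
    if n=="wrist":
        T=np.eye(4);T[:3,:3]=s["orientation"];T[:3,3]=s["tcp_pos"]; W=T@np.array(ci["T_tool_cam"])
    else: W=np.array(ci["world_from_camera"])
    return im,d,np.array(ci["intrinsics"]),ci["k1"],W
def rays(K,k1,uv):
    uv=np.asarray(uv,float).reshape(-1,1,2)
    return cv2.undistortPoints(uv,K,np.array([k1,0,0,0,0.]),)[:,0]
def world(d,K,k1,W):
    v,u=np.mgrid[:420,:560]
    r=rays(K,k1,np.stack([u.ravel(),v.ravel()],1)).reshape(420,560,2)
    P=np.dstack([r[...,0]*d,r[...,1]*d,d]); 
    P=P@W[:3,:3].T+W[:3,3]; P[d<=0]=np.nan
    return P
def plane(uv,z,K,k1,W):
    r=rays(K,k1,uv); D=np.c_[r,np.ones(len(r))]@W[:3,:3].T
    t=(z-W[2,3])/D[:,2:]; return (W[:3,3]+t*D)
def circ(p):
    A=np.c_[2*p,np.ones(len(p))]; s=np.linalg.lstsq(A,(p**2).sum(1),rcond=None)[0]
    return s[:2],np.sqrt(s[2]+s[:2]@s[:2])
E
python3 - <<'E'
from h import *
def show(n,im,K,k1,W,P):
    hsv=cv2.cvtColor(im,cv2.COLOR_RGB2HSV)
    def blobs(mask,name,z,minA=150):
        c,l=cv2.findContours(mask.astype(np.uint8),cv2.RETR_EXTERNAL,cv2.CHAIN_APPROX_NONE)
        for k in c:
            if cv2.contourArea(k)<minA: continue
            w=plane(k[:,0,:],z,K,k1,W)[:,:2]
            rect=cv2.minAreaRect((w*1000).astype(np.float32)); (cc,r)=circ(w)
            m=np.zeros(mask.shape,np.uint8);cv2.drawContours(m,[k],-1,1,-1)
            zz=np.nanmedian(P[...,2][m>0])
            print(n,name,"z%.4f"%zz,"rect",np.round(rect[0],1),np.round(rect[1],1),round(rect[2],1),"circ",np.round(cc*1000,1),round(r*1000,1),"px",cv2.boundingRect(k))
    H,S,V=[hsv[...,i].astype(int) for i in range(3)]
    blobs((H>80)&(H<100)&(S>100)&(V>140),"teal",.03)
    blobs((H>160)&(S>140)&(V>60),"deeppink",.018)
    blobs((S<25)&(V>200)&(P[...,2]>0.024)&(P[...,2]<0.036),"white",.03)
    blobs((P[...,2]>0.024)&(P[...,2]<0.036),"z30",.03)
    blobs((P[...,2]>0.013)&(P[...,2]<0.023)&(V<110)&(S<120),"deck",.018,800)
    blobs((H>20)&(H<32)&(S>180)&(V>150),"yellow",.01)
for n in ["wrist","scene","side"]:
    im,d,K,k1,W=grab(n); P=world(d,K,k1,W)
    show(n,im,K,k1,W,P)
    for q in ["fork_stand","tub","clamp","round_top","square_top"]:
        r=vision.tip_of(q,n); 
        if r: print(n,q,round(r[0]["score"],2),np.round(r[0]["at"],1),np.round(plane([r[0]["at"]],.02 if "top" in q else 0,K,k1,W)[0],4))
    if n!="wrist":
        m=(P[...,2]>0.15)&(P[...,2]<.3)&(abs(P[...,0]-.525)<.03)&(abs(P[...,1])<.09)
        print(n,"fingers",np.nanpercentile(P[m],[0,.5,2],axis=0).round(4) if m.any() else None)
    else:
        print("deckz",np.nanmedian(P[250,300:380,2]),np.nanmedian(P[60,200:300,2]),"bench",np.nanmedian(P[100:300,480:,2]))
E
```

```text
wrist teal z0.0299 rect [ 506. -153.] [76.6 75.7] 80.7 circ [ 506.  -152.8] 43.3 px (223, 287, 82, 74)
wrist white z0.0304 rect [578.9 128.5] [47.3 88.7] 89.9 circ [578.7 136.2] 35.1 px (292, 0, 108, 62)
wrist z30 z0.0299 rect [ 506.7 -151.6] [81.1 77.7] 80.6 circ [ 506.6 -152.1] 45.0 px (222, 284, 84, 78)
wrist z30 z0.0304 rect [579.  128.1] [48.1 88.9] 89.9 circ [578.7 135.7] 35.4 px (292, 0, 108, 63)
wrist deck z0.0177 rect [542.1  -2.8] [198.6 240.7] 76.7 circ [542.1  -6. ] 123.4 px (162, 55, 288, 241)
wrist fork_stand 0.63 [262.4 319.5] [ 0.5044 -0.1656  0.    ]
wrist round_top 0.57 [347.6   5.7] [0.5825 0.1502 0.02  ]
wrist square_top 0.97 [259.9 315.8] [ 0.5028 -0.1487  0.02  ]
deckz 0.01804610922101829 0.017908592085227326 bench 0.00022072391983907202
scene teal z0.0311 rect [ 506.9 -154.1] [76.1 74.7] 80.1 circ [ 508.  -154.3] 42.2 px (219, 177, 33, 27)
scene deeppink z0.0089 rect [603.4 -16. ] [87.  92.1] 39.8 circ [602.2 -16.2] 44.5 px (233, 224, 33, 27)
scene deeppink z0.0088 rect [486.   12.3] [80.6 81.8] 77.0 circ [486.4  13. ] 45.1 px (264, 201, 38, 31)
scene white z0.
[... 1641 characters left out ...]
2 rect [576.8 141. ] [95.1 86.9] 66.2 circ [577.4 141.2] 44.7 px (268, 171, 34, 21)
side z30 z0.0299 rect [ 718.5 1366.1] [ 57.1 684.4] 89.8 circ [ 710.4 1374.3] 197.8 px (141, 44, 133, 18)
side z30 z0.0301 rect [2252.  1014.7] [258.8 814. ] 15.3 circ [1948.8  997.8] 396.7 px (420, 24, 140, 36)
side deck z0.0158 rect [538.9  -8.5] [204.2 238.3] 76.4 circ [539.9  -9.8] 123.3 px (243, 192, 117, 66)
side fork_stand 0.86 [263.9 149.5] [0.6087 0.37   0.    ]
side tub 0.92 [434.2 371.9] [ 0.5875 -0.4282  0.    ]
side clamp 0.52 [223.6 155.3] [0.4833 0.3857 0.    ]
side round_top 0.73 [287.7 183. ] [0.586  0.1412 0.02  ]
side square_top 0.69 [247.8 320.4] [ 0.3424 -0.2265  0.02  ]
side fingers None
```

play_rows([
  [[0,0,0,-1,0.41],[0,0,0,-0.9,0.41],[0.8,0.3,0,0,0.41],[0.8,0.3,0,0,0.41],[0.8,0.3,0,0,0.41],[0.8,0.3,0,0,0.41],[0.8,0.3,0,0,0.41],[0,0,0,0,0.41]],
], force=20)

```text
clock: 1.85
tcp_pos: [0.5641, 0.1721, 0.2562]
orientation: [[-0.135, 0.991, 0.0], [0.991, 0.135, -0.0], [-0.0, 0.0, -1.0]]
force: [-0.4, -0.7, -0.4]
gripper_width: 0.0603
```

```bash
cat > m.py <<'E'
from h import *
import sys
tag=sys.argv[1]
s=env.read_state(); print("t",s["clock"],"tcp",np.round(s["tcp_pos"],4),"w",round(s["gripper_width"],4),"F",np.round(s["force"],1));print(np.round(s["orientation"],3).tolist())
im,d,K,k1,W=grab("wrist"); P=world(d,K,k1,W); cv2.imwrite(f"pics/w{tag}.png",im[:,:,::-1])
H,S,V=[x.astype(int) for x in cv2.split(cv2.cvtColor(im,cv2.COLOR_RGB2HSV))]
def blobs(mask,name,z,minA=400):
    c,_=cv2.findContours(mask.astype(np.uint8),cv2.RETR_EXTERNAL,cv2.CHAIN_APPROX_NONE)
    for k in c:
        if cv2.contourArea(k)<minA: continue
        w=plane(k[:,0,:],z,K,k1,W)[:,:2]
        rect=cv2.minAreaRect((w*1000).astype(np.float32)); 
        px=k[:,0,:]; ok=(px[:,0]>2)&(px[:,0]<557)&(px[:,1]>2)&(px[:,1]<417); cc,r=circ(w[ok])
        m=np.zeros(mask.shape,np.uint8);cv2.drawContours(m,[k],-1,1,-1)
        print(name,"z%.4f"%np.nanmedian(P[...,2][m>0]),"rect",np.round(rect[0],1),np.round(rect[1],1),round(rect[2],1),"circ",np.round(cc*1000,1),round(r*1000,1),"px",cv2.boundingRect(k))
Z=P[...,2]
blobs((H>80)&(H<100)&(S>100)&(V>100)&(Z>.012),"teal",.03)
blobs((S<30)&(V>190)&(Z>.012)&(Z<.036),"white",.03)
blobs((Z>0.013)&(Z<0.024)&(V<120)&(S<120),"deck",.018,800)
hole=((H>150)&(S>100)&(Z<.014)&(Z>0.004))
blobs(hole,"hole@deck",.018); blobs(hole,"hole@floor",.008)
E
python3 m.py 1
python3 - <<'E'
from h import *
for n in ["side","scene"]:
    im,d,K,k1,W=grab(n); P=world(d,K,k1,W); s=env.read_state(); t=s["tcp_pos"]
    cv2.imwrite(f"pics/{n}1.png",im[:,:,::-1])
    m=(P[...,2]>0.2)&(P[...,2]<t[2]+.05)&(abs(P[...,0]-t[0])<.09)&(abs(P[...,1]-t[1])<.05)
    for sgn in (-1,1):
        mm=m&(sgn*(P[...,0]-t[0])>0)
        q=P[mm]; 
        if len(q): i=np.argsort(q[:,2])[:12]; print(n,len(q),q[i].round(4)[:12:3].tolist())
E
```

```text
t 1.85 tcp [0.5641 0.1721 0.2562] w 0.0603 F [-0.4 -0.7 -0.4]
[[-0.135, 0.991, 0.0], [0.991, 0.135, -0.0], [-0.0, 0.0, -1.0]]
white z0.0302 rect [589.3 135.7] [86.3 49.4] 37.1 circ [580.7 146.9] 35.9 px (250, 178, 87, 71)
deck z0.0180 rect [542.3   8.2] [184.5 245.3] 76.4 circ [546.6  33.8] 93.4 px (129, 208, 233, 179)
hole@deck z0.0079 rect [599.2 -11.2] [96. 88.] 21.0 circ [599.6 -12.3] 45.8 px (247, 310, 87, 71)
hole@deck z0.0079 rect [510.6   8.7] [80.7 33.1] 77.3 circ [510.8  10. ] 31.1 px (192, 283, 45, 71)
hole@floor z0.0079 rect [600.4 -18.2] [98.7 90.5] 21.0 circ [600.8 -19.4] 47.1 px (247, 310, 87, 71)
hole@floor z0.0079 rect [509.3   2.3] [82.9 34. ] 77.3 circ [509.6   3.6] 32.0 px (192, 283, 45, 71)
side 409 [[0.5288, 0.1685, 0.2346], [0.5335, 0.1553, 0.2364], [0.53, 0.1524, 0.2381], [0.5329, 0.1535, 0.2396]]
side 371 [[0.596, 0.1714, 0.2347], [0.6001, 0.1633, 0.237], [0.5941, 0.1787, 0.2373], [0.5967, 0.1672, 0.2386]]
scene 48 [[0.5322, 0.1646, 0.2371], [0.5322, 0.1672, 0.2394], [0.5331, 0.1703, 0.2432], [0.5357, 0.166, 0.2463]]
scene 157 [[0.5981, 0.1805, 0.2374], [0.6054, 0.1685, 0.243], [0.6048, 0.1793, 0.2446], [0.6029, 0.1804, 0.2476]]
```

View pics/w1.png

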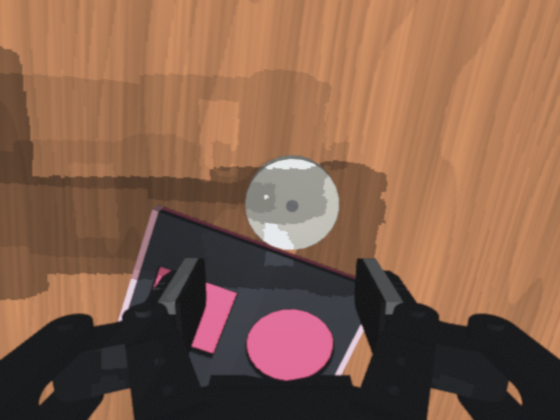

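View pics/side1.png

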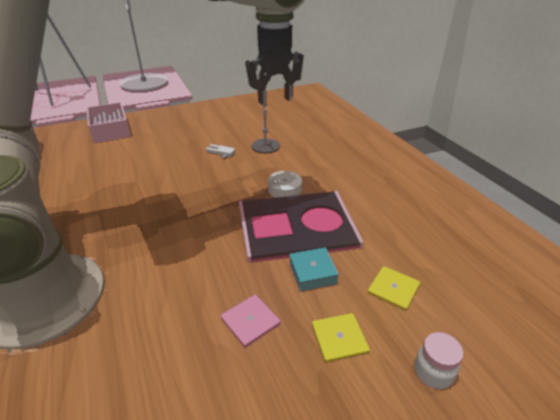

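```bash
python3 - <<'E'
from h import *
im,d,K,k1,W=grab("wrist"); P=world(d,K,k1,W);Z=P[...,2]
m=((Z>.026)&(Z<.034)&(np.hypot(P[...,0]-.58,P[...,1]-.145)<.07)).astype(np.uint8)
c=max(cv2.findContours(m,0,1)[0],key=cv2.contourArea); w=plane(c[:,0,:],.03,K,k1,W)[:,:2]; print(circ(w),cv2.minEnclosingCircle((w*1000).astype(np.float32)))
print(plane([[292.5,205.5]],.03,K,k1,W))
E
```

```text
(array([0.57879692, 0.1500359 ]), np.float64(0.04432417010724977)) ((578.8753662109375, 150.04139709472656), 44.91488265991211)
[[0.57895758 0.14554703 0.03      ]]
```

play_rows([
  [[0.45,0.15,0,0,0.41],[0.4,0.15,0.6,0,0.41],[0,0,0.8,0,0.41],[0,0,0.9,0,0.41],[0,0,0.9,0,0.41],[0,0,0.9,0,0.41],[0,0,0.6,0,0.41],[0,0,0,0,0.41]],
])

```text
clock: 2.85
tcp_pos: [0.5743, 0.1945, 0.0654]
orientation: [[-0.117, 0.993, 0.006], [0.993, 0.117, -0.002], [-0.002, 0.006, -1.0]]
force: [-0.4, -0.7, 0.1]
gripper_width: 0.0604
```

```bash
python3 m.py 2
python3 - <<'E'
from h import *
for n in ["side","scene"]:
    im,d,K,k1,W=grab(n); P=world(d,K,k1,W); s=env.read_state(); t=s["tcp_pos"]
    cv2.imwrite(f"pics/{n}2.png",cv2.resize(im[100:260,200:420,::-1],None,fx=3,fy=3))
    m=(P[...,2]>t[2]-.035)&(P[...,2]<t[2]+.05)&(abs(P[...,0]-t[0])<.09)&(abs(P[...,1]-t[1])<.03)
    for sgn in (-1,1):
        mm=m&(sgn*(P[...,0]-t[0])>0)&(im.max(2)<70)
        q=P[mm]; 
        if len(q): i=np.argsort(q[:,2])[:12]; print(n,len(q),q[i].round(4)[:12:3].tolist())
E
```

```text
t 2.85 tcp [0.5743 0.1945 0.0654] w 0.0604 F [-0.4 -0.7  0.1]
[[-0.117, 0.993, 0.006], [0.993, 0.117, -0.002], [-0.002, 0.006, -1.0]]
deck z0.0180 rect [493.3  98. ] [24.8 20.2] 6.3 circ [496.8  96.9] 10.6 px (88, 388, 46, 32)
deck z0.0187 rect [576.4 185.4] [72.1 21.4] 3.9 circ [578.4 152.9] 41.5 px (207, 250, 148, 45)
side 197 [[0.5387, 0.1812, 0.0584], [0.5364, 0.1822, 0.0615], [0.5366, 0.1826, 0.0642], [0.5385, 0.1798, 0.0683]]
side 144 [[0.6061, 0.1973, 0.0519], [0.6079, 0.1883, 0.0563], [0.6084, 0.1894, 0.0587], [0.6058, 0.1966, 0.0616]]
scene 10 [[0.5453, 0.1962, 0.0483], [0.5444, 0.1981, 0.055], [0.544, 0.1967, 0.0641], [0.5453, 0.2001, 0.0699]]
scene 74 [[0.612, 0.2049, 0.0507], [0.6076, 0.2092, 0.0729], [0.6067, 0.2095, 0.095], [0.6196, 0.2093, 0.098]]
```

View pics/w2.png

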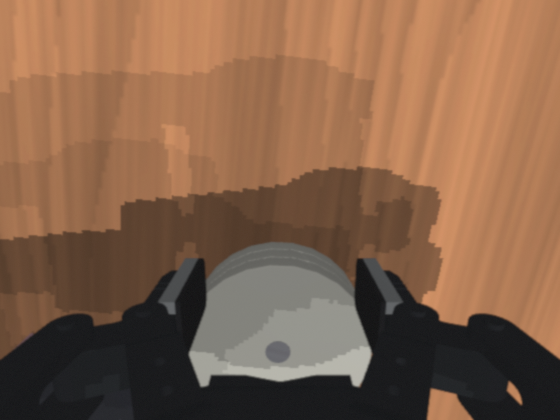

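View pics/side2.png

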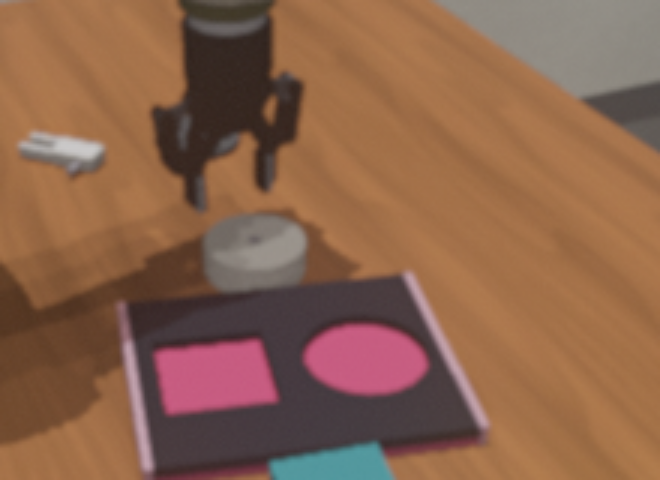

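```bash
python3 - <<'E'
from h import *
im,d,K,k1,W=grab("wrist")
print(plane([[278,352],[278,243],[350,280],[205,280]],.03,K,k1,W).round(4)); s=env.read_state(); print(s["tcp_pos"],s["orientation"])
E
```

```text
[[0.5817 0.1466 0.03  ]
 [0.5751 0.2032 0.03  ]
 [0.6105 0.1888 0.03  ]
 [0.5437 0.1814 0.03  ]]
[0.57666936 0.19566589 0.0701493 ] [[-1.18371417e-01  9.92853692e-01  1.51576518e-02]
 [ 9.92967416e-01  1.18387819e-01 -1.86247395e-04]
 [-1.97939775e-03  1.50290080e-02 -9.99885099e-01]]
```

```bash
python3 - <<'E'
from h import *
s=env.read_state(); print({k:np.round(v,4).tolist() for k,v in s.items()})
E
```

```text
{'clock': 3.05, 'q': [0.1358, 0.6814, 1.4417, -0.0027, 1.0035, 0.0186], 'qvel': [0.0058, -0.0055, -0.0011, 0.001, -0.0026, 0.0019], 'joint_torque': [-0.2298, -51.9438, -21.4089, -0.0132, -0.0225, -0.0027], 'tcp_pos': [0.5767, 0.1957, 0.0701], 'orientation': [[-0.1184, 0.9929, 0.0152], [0.993, 0.1184, -0.0002], [-0.002, 0.015, -0.9999]], 'force': [0.5354, 0.8902, 0.8086], 'moment': [0.0151, -0.0458, 0.0122], 'gripper_width': 0.0603}
```

play_rows([
  [[0.35,0,0,0,0.41],[0,0,0,0,0.41],[0,0,0,0,0.41],[0,0,0,0,0.41],[0,0,0,0,0.41],[0,0,0,0,0.41],[0,0,0,0,0.41],[0,0,0,0,0.41]],
])

```text
clock: 3.85
tcp_pos: [0.5764, 0.2113, 0.0745]
orientation: [[-0.119, 0.993, 0.022], [0.993, 0.119, 0.001], [-0.002, 0.022, -1.0]]
force: [-0.9, 0.2, 0.4]
gripper_width: 0.0608
```

```bash
python3 - <<'E'
from h import *
s=env.read_state(); print({k:np.round(v,4).tolist() for k,v in s.items()})
E
```

```text
{'clock': 3.85, 'q': [0.1617, 0.682, 1.4272, -0.0031, 1.0106, 0.0443], 'qvel': [-0.0012, 0.0009, 0.0007, 0.0011, -0.0011, -0.0014], 'joint_torque': [0.0347, -53.4337, -22.2297, -0.0057, -0.0604, -0.0], 'tcp_pos': [0.5764, 0.2113, 0.0745], 'orientation': [[-0.1188, 0.9927, 0.0219], [0.9929, 0.1188, 0.0009], [-0.0017, 0.0219, -0.9998]], 'force': [-0.8973, 0.1741, 0.3741], 'moment': [-0.0032, 0.0405, -0.0476], 'gripper_width': 0.0608}
```

play_rows([
  [[0,-0.05,0.2,0,0.41],[0,-0.05,0.2,0,0.41],[0,0,0.2,0,0.41],[0,0,0.1,0,0.41],[0,0,0,0,0.41],[0,0,0,0,0.41],[0,0,0,0,0.41],[0,0,0,0,0.41]],
])

```text
clock: 4.65
tcp_pos: [0.5724, 0.2105, 0.0431]
orientation: [[-0.119, 0.993, 0.02], [0.993, 0.119, 0.001], [-0.002, 0.02, -1.0]]
force: [0.1, 0.3, 1.4]
gripper_width: 0.0601
```

```bash
cat > st.py <<'E'
from h import *
import sys
tag=sys.argv[1]
s=env.read_state(); print({k:np.round(s[k],4).tolist() for k in ["clock","tcp_pos","orientation","force","gripper_width"]})
for n in sys.argv[2:]:
    im,d,K,k1,W=grab(n); P=world(d,K,k1,W); t=s["tcp_pos"]
    c=im[100:260,200:420] if n=="side" else im[140:300,190:410] if n=="scene" else im
    cv2.imwrite(f"pics/{n}{tag}.png",(cv2.resize(c,None,fx=3,fy=3,interpolation=cv2.INTER_CUBIC) if n!="wrist" else c)[:,:,::-1])
E
python3 st.py 3 side scene wrist
```

```text
{'clock': 4.65, 'tcp_pos': [0.5724, 0.2105, 0.0431], 'orientation': [[-0.1185, 0.9927, 0.0205], [0.9929, 0.1185, 0.0006], [-0.0018, 0.0204, -0.9998]], 'force': [0.1243, 0.3387, 1.3669], 'gripper_width': 0.0601}
```

View pics/side3.png

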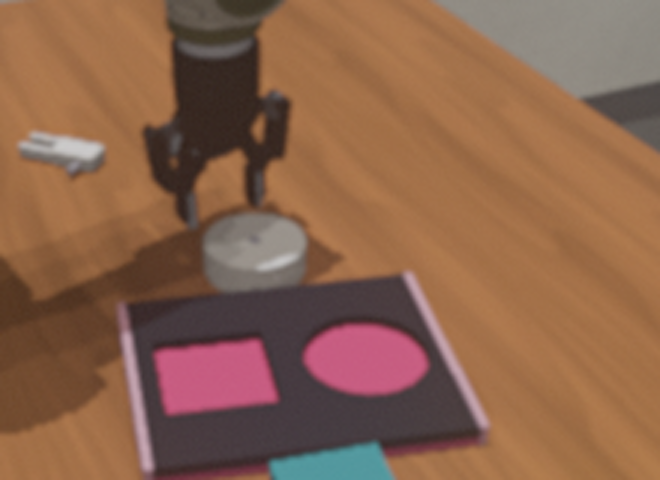

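View pics/scene3.png

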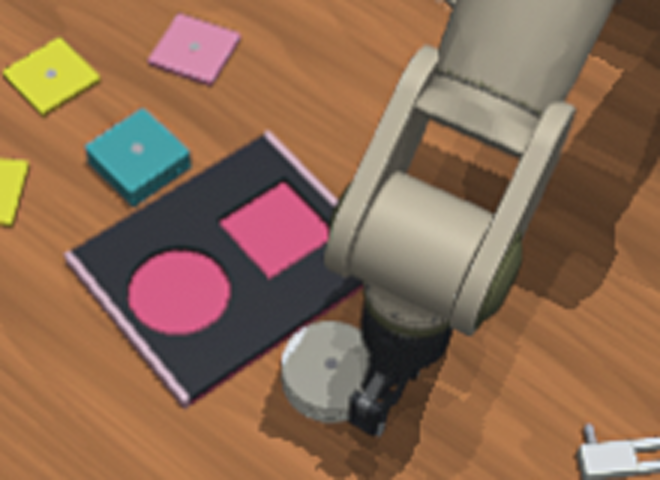

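View pics/wrist3.png

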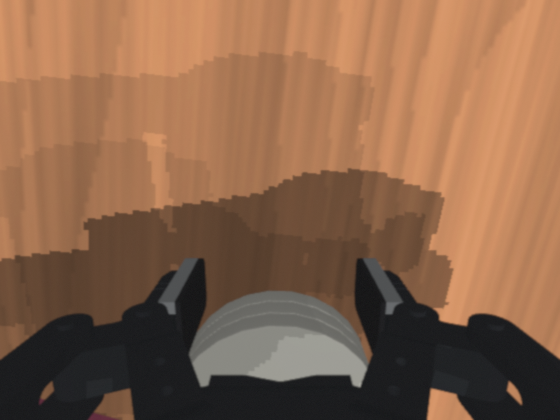

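```bash
python3 - <<'E'
from h import *
im,d,K,k1,W=grab("wrist"); P=world(d,K,k1,W); s=env.read_state(); R=np.array(s["orientation"]);t=np.array(s["tcp_pos"])
for cols in (range(193,204,3),range(359,372,3)):
    for c in cols:
        m=(im[235:300,c].max(1)<110)&(d[235:300,c]<d[240,280]-.03)
        r=235+np.argmax(m); q=P[r:r+8,c]
        print(c,r,(((q-t)@R)*1000).round(1)[[0,1,3,7]].tolist(), q[[0,1,3],2].round(4))
n="side"
im,d,K,k1,W=grab(n); P=world(d,K,k1,W)
m=(im.max(2)<90)&(P[...,2]>.012)&(P[...,2]<.06)&(abs(P[...,1]-.21)<.05)&(abs(P[...,0]-t[0])<.08)
for sg in (1,-1):
    q=P[m&(sg*(P[...,0]-t[0])>0)]; q=q[np.argsort(q[:,2])]; print(len(q),q[:10:2].round(4).tolist())
E
```

```text
193 257 [[nan, nan, nan], [10.9, -33.7, 15.8], [11.3, -33.1, 13.1], [10.9, -32.5, 10.1]] [   nan 0.0265 0.0291]
196 262 [[11.1, -31.7, 11.6], [11.5, -31.2, 9.7], [11.2, -31.0, 8.6], [10.9, -30.4, 5.9]] [0.0307 0.0326 0.0337]
199 262 [[11.7, -30.2, 10.3], [11.3, -30.2, 10.2], [10.9, -30.0, 9.3], [9.2, -30.2, 9.5]] [0.032  0.0321 0.0331]
202 235 [[11.0, -35.6, 42.3], [10.5, -35.6, 42.4], [10.0, -35.4, 40.9], [8.1, -35.5, 40.9]] [-0.     -0.0001  0.0013]
359 235 [[10.5, 36.1, 43.4], [10.1, 36.0, 43.2], [9.1, 36.1, 43.3], [7.3, 36.1, 42.8]] [0.0003 0.0005 0.0004]
362 262 [[11.1, 30.6, 11.4], [11.6, 30.2, 9.4], [10.6, 30.3, 9.8], [9.5, 30.1, 8.8]] [0.0322 0.0342 0.0337]
365 262 [[11.1, 31.7, 11.4], [11.4, 31.4, 9.8], [10.9, 31.3, 9.2], [11.3, 30.2, 4.7]] [0.0322 0.0338 0.0344]
368 261 [[11.4, 32.9, 11.6], [11.4, 32.7, 10.7], [11.0, 32.5, 9.9], [10.7, 31.9, 7.0]] [0.032  0.0329 0.0337]
371 262 [[11.2, 33.9, 11.1], [11.3, 33.6, 9.9], [11.0, 33.4, 9.0], [10.9, 32.6, 5.6]] [0.0325 0.0337 0.0346]
53 [[0.6045, 0.2069, 0.0249], [0.6057, 0.2095, 0.0264], [0.6039, 0.2123, 0.0285], [0.6058, 0.2031, 0.0299], [0.6043, 0.2133, 0.031]]
51 [[0.5387, 0.1908, 0.025], [0.5393, 0.1922, 0.0272], [0.5398, 0.1933, 0.0297], [0.5384, 0.1969, 0.0311], [0.5324, 0.196, 0.0332]]
```

play_rows([
  [[-0.1,0,0.04,0,0.41],[-0.15,0,0,0,0.41],[-0.15,0,0,0,0.41],[-0.15,0,0,0,0.41],[-0.15,0,0,0,0.41],[-0.15,0,0,0,0.41],[-0.1,0,0,0,0.41],[0,0,0,0,0.41]],
])

```text
clock: 5.7
tcp_pos: [0.5774, 0.1688, 0.0413]
orientation: [[-0.118, 0.993, 0.02], [0.993, 0.118, 0.001], [-0.002, 0.02, -1.0]]
force: [0.4, 1.0, -1.0]
gripper_width: 0.0603
```

```bash
python3 st.py 4 side scene wrist
```

```text
{'clock': 5.7, 'tcp_pos': [0.5774, 0.1688, 0.0413], 'orientation': [[-0.1176, 0.9929, 0.0202], [0.9931, 0.1176, 0.0007], [-0.0016, 0.0202, -0.9998]], 'force': [0.3604, 1.0433, -0.9765], 'gripper_width': 0.0603}
```

View pics/side4.png

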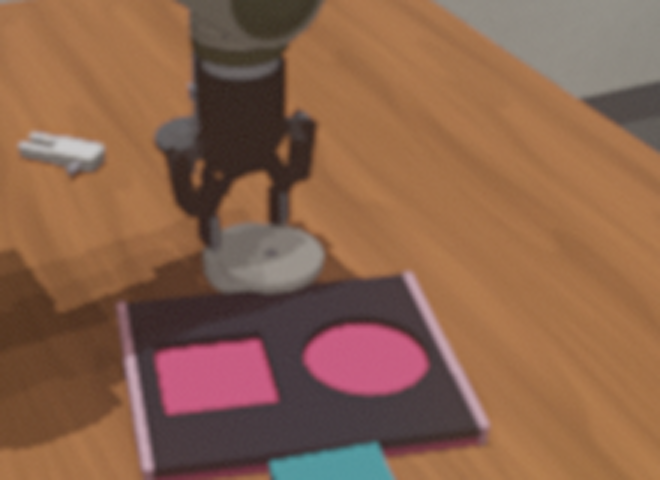

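View pics/wrist4.png

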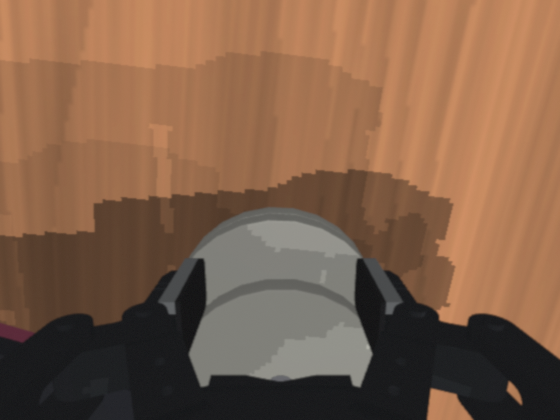

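play_rows([
  [[-0.15,0,0,0,0.41],[-0.2,0,0,0,0.41],[-0.2,0,0,0,0.41],[-0.2,0,0,0,0.41],[-0.2,0,0,0,0.41],[-0.2,0,0,0,0.41],[-0.15,0,0,0,0.41],[0,0,0,0,0.41]],
])

```text
clock: 6.65
tcp_pos: [0.584, 0.1131, 0.0415]
orientation: [[-0.118, 0.993, 0.02], [0.993, 0.118, 0.001], [-0.002, 0.02, -1.0]]
force: [0.5, 0.6, 0.0]
gripper_width: 0.0601
```

```bash
python3 st.py 5 side scene wrist
```

```text
{'clock': 6.65, 'tcp_pos': [0.584, 0.1131, 0.0415], 'orientation': [[-0.1183, 0.9928, 0.0204], [0.993, 0.1183, 0.0008], [-0.0016, 0.0204, -0.9998]], 'force': [0.4995, 0.5748, 0.0454], 'gripper_width': 0.0601}
```

View pics/side5.png

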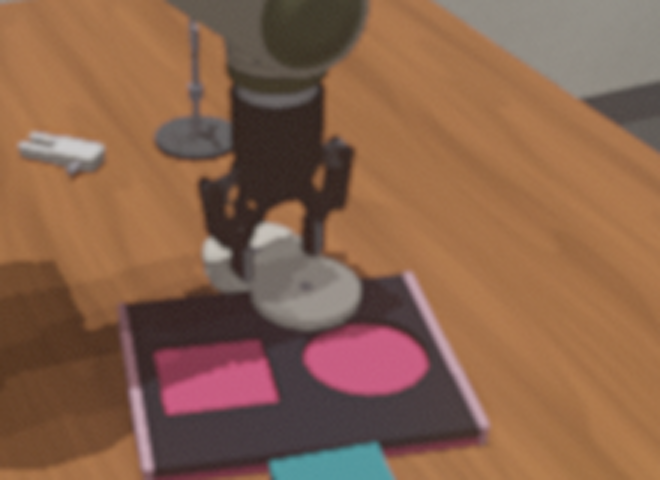

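View pics/wrist5.png

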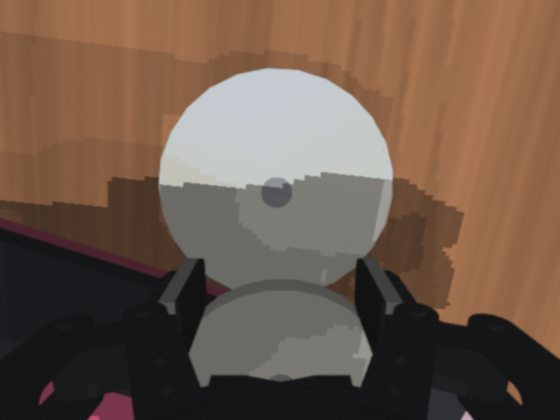

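View pics/scene5.png

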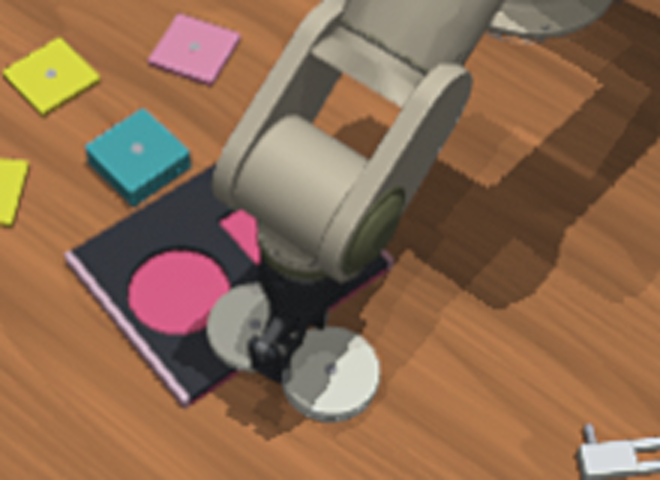

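play_rows([
  [[-0.15,0,0.02,0,0.41],[-0.2,0,0,0,0.41],[-0.2,0,0,0,0.41],[-0.2,0,0,0,0.41],[-0.2,0,0,0,0.41],[-0.2,0,0,0,0.41],[-0.2,0,0,0,0.41],[0,0,0,0,0.41]],
])

```text
clock: 7.6
tcp_pos: [0.5909, 0.056, 0.0408]
orientation: [[-0.12, 0.993, 0.021], [0.993, 0.12, 0.001], [-0.001, 0.021, -1.0]]
force: [-0.3, 0.2, -0.2]
gripper_width: 0.06
```

```bash
python3 st.py 6 side scene wrist
```

```text
{'clock': 7.6, 'tcp_pos': [0.5909, 0.056, 0.0408], 'orientation': [[-0.1198, 0.9926, 0.0206], [0.9928, 0.1198, 0.001], [-0.0014, 0.0206, -0.9998]], 'force': [-0.3234, 0.1758, -0.2082], 'gripper_width': 0.06}
```

View pics/side6.png

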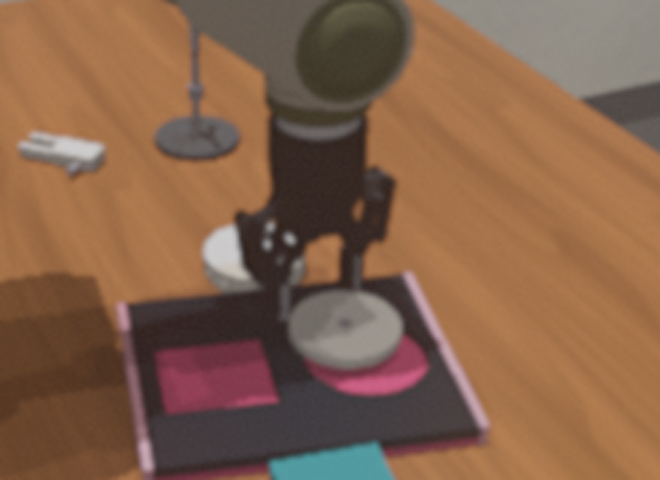

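View pics/scene6.png

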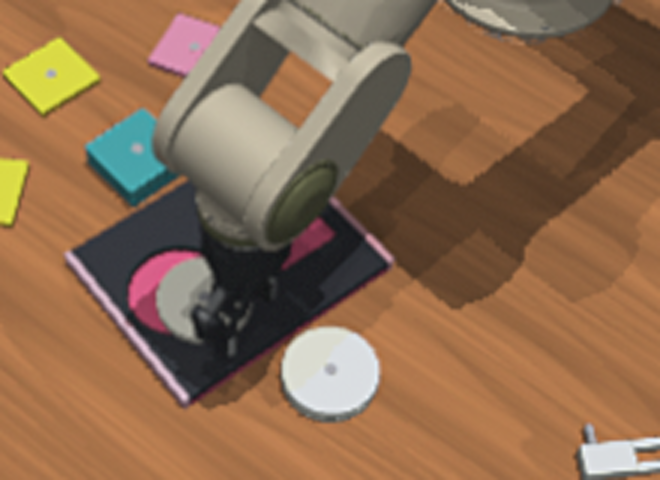

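play_rows([
  [[-0.1,0,0,0,0.41],[-0.12,0,0,0,0.41],[-0.12,0,0,0,0.41],[-0.12,0,0,0,0.41],[-0.1,0,0,0,0.41],[-0.1,0,0,0,0.41],[0,0,0,0,0.41],[0,0,0,0,0.41]],
])

```text
clock: 8.55
tcp_pos: [0.594, 0.0293, 0.0407]
orientation: [[-0.122, 0.992, 0.02], [0.993, 0.122, 0.001], [-0.001, 0.02, -1.0]]
force: [-0.3, 0.4, 0.5]
gripper_width: 0.0602
```

```bash
python3 st.py 7 side scene wrist
```

```text
{'clock': 8.55, 'tcp_pos': [0.594, 0.0293, 0.0407], 'orientation': [[-0.1219, 0.9923, 0.0204], [0.9925, 0.1219, 0.0013], [-0.0012, 0.0204, -0.9998]], 'force': [-0.2703, 0.4469, 0.4837], 'gripper_width': 0.0602}
```

View pics/side7.png

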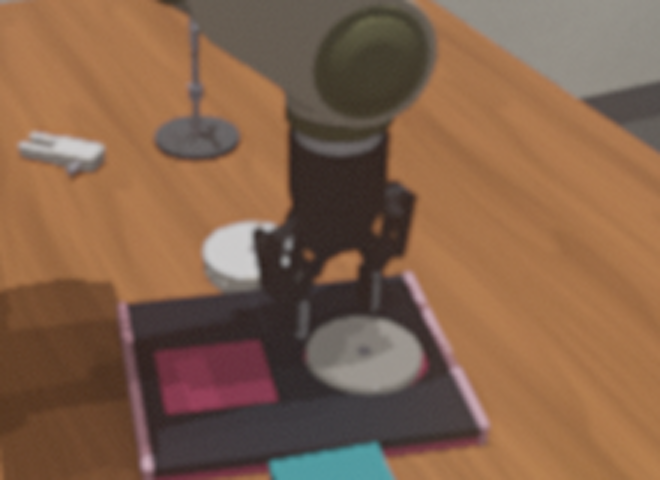

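View pics/scene7.png

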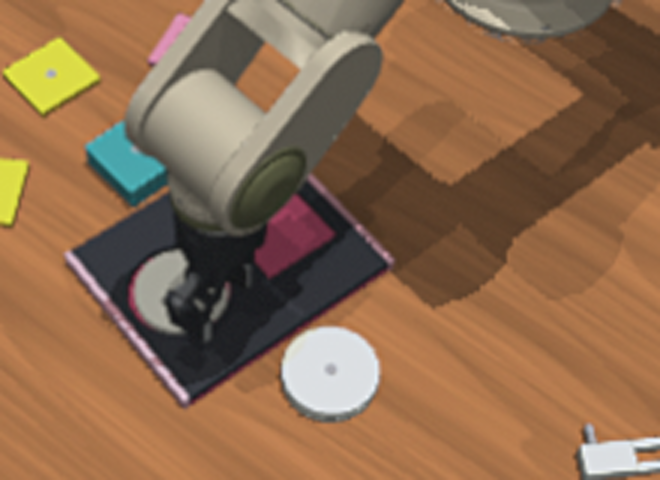

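```bash
cat > chk.py <<'E'
from h import *
for n in ["side","scene"]:
    im,d,K,k1,W=grab(n); P=world(d,K,k1,W)
    H,S,V=[x.astype(int) for x in cv2.split(cv2.cvtColor(im,cv2.COLOR_RGB2HSV))]
    m=(np.hypot(P[...,0]-.6,P[...,1]+.017)<.05)&(S<60)&(V>110)&(P[...,2]<.035)
    q=P[m]; A=np.c_[q[:,:2]-q[:,:2].mean(0),np.ones(len(q))]; c=np.linalg.lstsq(A,q[:,2],rcond=None)[0]
    dk=(abs(P[...,0]-.5)<.2)&(abs(P[...,1])<.15)&(V<80)&(S<90)&(P[...,2]<.03)&(P[...,2]>.01)
    print(n,len(q),"disc mean",q[:,:2].mean(0).round(4),"z,slope",c.round(4),"deck z",np.median(P[dk][:,2]).round(4))
E
python3 chk.py
```

```text
side 717 disc mean [ 0.6001 -0.0214] z,slope [-0.0019  0.0063  0.0163] deck z 0.0164
scene 298 disc mean [ 0.6117 -0.0311] z,slope [-0.0029 -0.0092  0.0188] deck z 0.0187
```

play_rows([
  [[0,0,-0.4,0,0.41],[0,0,-0.6,0.6,0.6],[0,0,-0.7,0.7,0.8],[0,0,-0.8,0.8,1],[0,0,-0.8,0.8,1],[0,0,-0.7,0.7,1],[0,0,-0.6,0.4,1],[0,0,-0.4,0,1]],
])

```text
clock: 9.6
tcp_pos: [0.5884, 0.0305, 0.2459]
orientation: [[0.166, 0.986, 0.014], [0.986, -0.166, 0.002], [0.005, 0.014, -1.0]]
force: [-0.5, -0.7, 0.6]
gripper_width: 0.0855
```

play_rows([
  [[-0.3,-0.15,0,0,1],[-0.5,-0.22,0,0,1],[-0.6,-0.25,0,0,1],[-0.6,-0.25,0,0,1],[-0.6,-0.25,0,0,1],[-0.5,-0.22,0,0,1],[-0.3,-0.15,0,0,1],[0,0,0,0,1]],
])

```text
clock: 10.4
tcp_pos: [0.4991, -0.1001, 0.2393]
orientation: [[0.164, 0.986, 0.009], [0.986, -0.164, 0.004], [0.005, 0.009, -1.0]]
force: [1.0, 0.5, -0.3]
gripper_width: 0.0856
```

```bash
python3 m.py 8; python3 chk.py
```

```text
t 10.4 tcp [ 0.4991 -0.1001  0.2393] w 0.0856 F [ 1.   0.5 -0.3]
[[0.164, 0.986, 0.009], [0.986, -0.164, 0.004], [0.005, 0.009, -1.0]]
teal z0.0301 rect [ 506.2 -153.5] [75.9 75.8] 80.4 circ [ 507.4 -155.6] 40.0 px (254, 200, 84, 78)
white z0.0184 rect [596.7 -15.1] [85.8 85.4] 34.1 circ [596.6 -14.9] 42.6 px (325, 9, 105, 111)
white z0.0183 rect [651.7 -50.7] [152.    5.1] 76.5 circ [651.8 -51.1] 43.7 px (428, 0, 40, 188)
white z0.0184 rect [425.1  21. ] [84.1  5.4] 77.0 circ [425.8  20.1] 24.0 px (160, 0, 8, 111)
deck z0.0183 rect [536.7 -22.9] [157.6 239.7] 76.5 circ [539.8 -29.1] 104.2 px (168, 0, 292, 188)
hole@deck z0.0084 rect [592.6 -33.7] [59.  94.5] 69.0 circ [599.3 -16. ] 46.5 px (322, 44, 110, 83)
hole@deck z0.0084 rect [484.2  10.8] [84.3 85. ] 76.5 circ [485.4  11.5] 43.7 px (189, 1, 104, 113)
hole@floor z0.0084 rect [595.1 -33.7] [60.8 97.3] 69.0 circ [602.  -15.4] 47.9 px (322, 44, 110, 83)
hole@floor z0.0084 rect [483.5  12.1] [86.8 87.5] 76.5 circ [484.7  12.8] 45.0 px (189, 1, 104, 113)
side 818 disc mean [ 0.5987 -0.0182] z,slope [0.0128 0.0018 0.0161] deck z 0.0164
scene 699 disc mean [ 0.6014 -0.014 ] z,slope [-0.0023 -0.0045  0.0186] deck z 0.0187
```

View pics/w8.png

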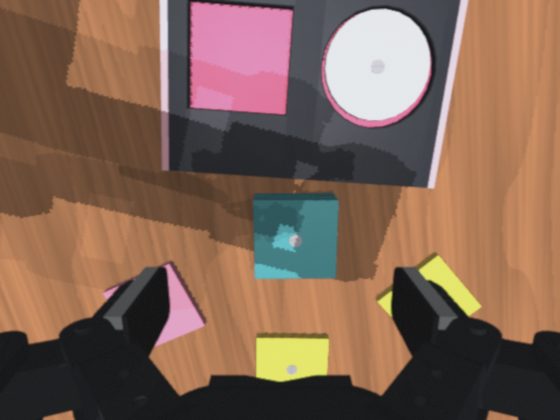

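play_rows([
  [[-0.3,0.1,0,0,1],[-0.4,0.12,0,0,1],[-0.4,0.12,0.3,0,1],[-0.2,0.05,0.6,0,1],[0,0,0.8,0,1],[0,0,0.8,0,1],[0,0,0.7,0,1],[0,0,0.5,0,1]],
])

```text
clock: 11.35
tcp_pos: [0.5122, -0.1614, 0.0838]
orientation: [[0.162, 0.987, 0.015], [0.987, -0.162, 0.001], [0.003, 0.015, -1.0]]
force: [-0.2, -0.9, 0.9]
gripper_width: 0.0854
```

play_rows([
  [[0,0,0.3,0,1],[0,0,0.2,0,1],[0,0,0.1,0,1],[0,0,0,0,1],[0,0,0,0,1],[0,0,0,0,1],[0,0,0,0,1],[0,0,0,0,1]],
])

```text
clock: 12.15
tcp_pos: [0.5128, -0.164, 0.0571]
orientation: [[0.163, 0.987, 0.015], [0.987, -0.163, 0.001], [0.003, 0.014, -1.0]]
force: [-0.5, -0.2, 0.2]
gripper_width: 0.0853
```

```bash
python3 st.py 9 side wrist
```

```text
{'clock': 12.15, 'tcp_pos': [0.5128, -0.164, 0.0571], 'orientation': [[0.1627, 0.9866, 0.0146], [0.9867, -0.1627, 0.0005], [0.0029, 0.0143, -0.9999]], 'force': [-0.4507, -0.2472, 0.2183], 'gripper_width': 0.0853}
```

View pics/wrist9.png

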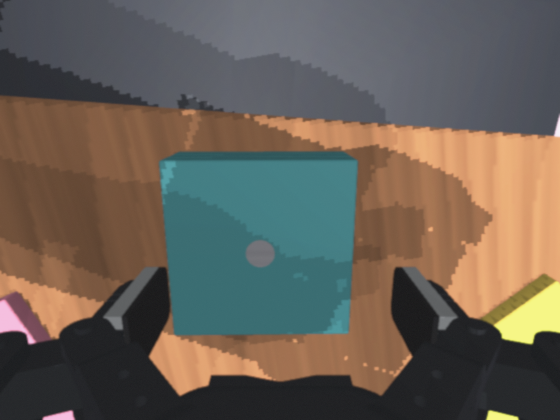

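View pics/side9.png

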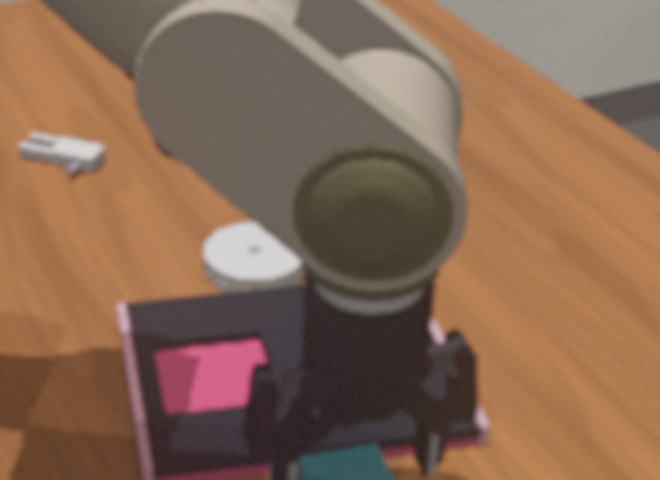

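play_rows([
  [[0.12,-0.1,0,0,1],[0.11,-0.11,0,0,1],[0,0,0,0,1],[0,0,0,0,1],[0,0,0,0,1],[0,0,0,0,1],[0,0,0,0,1],[0,0,0,0,1]],
])

```text
clock: 13.05
tcp_pos: [0.5052, -0.1524, 0.057]
orientation: [[0.162, 0.987, 0.014], [0.987, -0.162, 0.001], [0.003, 0.014, -1.0]]
force: [0.4, -0.3, -0.0]
gripper_width: 0.0855
```

```bash
python3 st.py 10 wrist; python3 - <<'E'
from h import *
im,d,K,k1,W=grab("wrist"); P=world(d,K,k1,W); s=env.read_state(); R=np.array(s["orientation"]);t=np.array(s["tcp_pos"])
H,S,V=[x.astype(int) for x in cv2.split(cv2.cvtColor(im,cv2.COLOR_RGB2HSV))]
m=((H>80)&(H<100)&(S>90)&(P[...,2]>.0285)).astype(np.uint8); m=cv2.morphologyEx(m,cv2.MORPH_OPEN,np.ones((5,5)))
c=max(cv2.findContours(m,0,1)[0],key=cv2.contourArea); w=plane(c[:,0,:],.03,K,k1,W)
l=((w-t)@R)[:,:2]*1000; r=cv2.minAreaRect(l.astype(np.float32)); print("square in tool mm",r)
for rows in ([275,285,295,305]):
    for c in (160,163,166,396,399,402):
        print(rows,c,(((P[rows,c]-t)@R)*1000).round(1),end=" ")
    print()
E
```

```text
{'clock': 13.05, 'tcp_pos': [0.5052, -0.1524, 0.057], 'orientation': [[0.1624, 0.9866, 0.0144], [0.9867, -0.1625, 0.0007], [0.003, 0.0141, -0.9999]], 'force': [0.3553, -0.2598, -0.0299], 'gripper_width': 0.0855}
square in tool mm ((-1.2735710144042969, 0.6488571166992188), (77.26216125488281, 76.84436798095703), 0.056999001652002335)
275 160 [ 10.1 -42.4   2.5] 275 163 [  8.3 -42.7   6.2] 275 166 [  6.5 -42.9  10.2] 275 396 [ 7.5 42.5  7.8] 275 399 [ 8.6 42.8  5.4] 275 402 [10.3 42.6  2. ] 
285 160 [  6.4 -42.7   2.2] 285 163 [  5.3 -42.3   4.3] 285 166 [  3.5 -42.5   7.8] 285 396 [ 3.3 42.9  8.1] 285 399 [ 4.7 43.1  5.3] 285 402 [ 7.  42.6  0.9] 
295 160 [  3.3 -42.5   0.7] 295 163 [  1.2 -42.8   4.6] 295 166 [ -0.3 -42.6   7.4] 295 396 [ 0.  42.7  6.5] 295 399 [ 2.1 42.5  2.7] 295 402 [ 3.6 42.5 -0.2] 
305 160 [ -0.7 -42.9   0.8] 305 163 [ -2.  -42.6   3.1] 305 166 [ -4.1 -42.8   6.7] 305 396 [-3.9 42.9  6.1] 305 399 [-2.1 42.9  3. ] 305 402 [-0.2 42.8 -0.3]
```

View pics/wrist10.png

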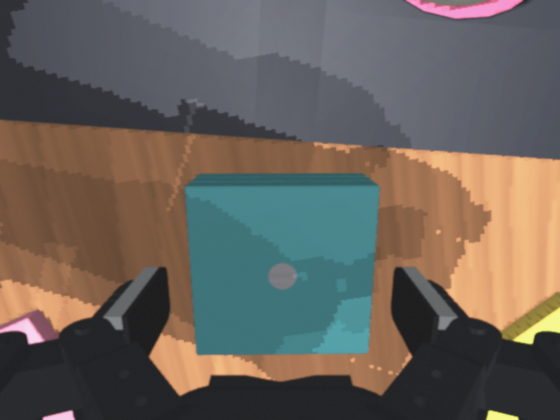

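play_rows([
  [[0,0.01,0.2,0,1],[0,0,0.15,0,1],[0,0,0.1,0,1],[0,0,0.04,0,1],[0,0,0,0,1],[0,0,0,0,1],[0,0,0,0,1],[0,0,0,0,1]],
])

```text
clock: 13.95
tcp_pos: [0.5058, -0.1524, 0.0352]
orientation: [[0.163, 0.987, 0.014], [0.987, -0.163, 0.001], [0.003, 0.013, -1.0]]
force: [-0.3, 0.2, 0.4]
gripper_width: 0.0853
```

```bash
python3 st.py 11 wrist side
```

```text
{'clock': 13.95, 'tcp_pos': [0.5058, -0.1524, 0.0352], 'orientation': [[0.1625, 0.9866, 0.0137], [0.9867, -0.1625, 0.0011], [0.0033, 0.0133, -0.9999]], 'force': [-0.3454, 0.2491, 0.4131], 'gripper_width': 0.0853}
```

View pics/wrist11.png

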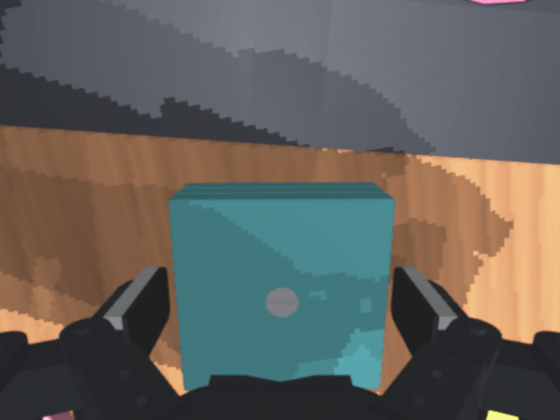

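play_rows([
  [[0,0,-0.03,0,1],[0,0,0,0,0.9],[0,0,0,0,0.85],[0,0,0,0,0.8],[0,0,0,0,0.75],[0,0,0,0,0.7],[0,0,0,0,0.7],[0,0,0,0,0.7]],
], force=20)

```text
clock: 14.85
tcp_pos: [0.5059, -0.1525, 0.0371]
orientation: [[0.162, 0.987, 0.014], [0.987, -0.162, 0.001], [0.003, 0.014, -1.0]]
force: [-0.2, -0.1, 0.9]
gripper_width: 0.0775
```

```bash
python3 st.py 12 wrist side
```

```text
{'clock': 14.85, 'tcp_pos': [0.5059, -0.1525, 0.0371], 'orientation': [[0.1625, 0.9866, 0.0143], [0.9867, -0.1625, 0.0007], [0.003, 0.014, -0.9999]], 'force': [-0.1977, -0.0781, 0.8896], 'gripper_width': 0.0775}
```

View pics/wrist12.png

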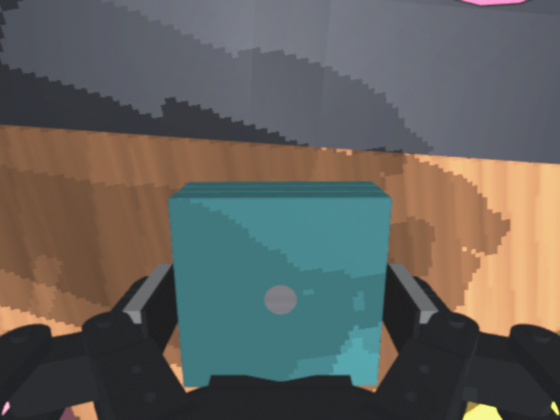

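play_rows([
  [[0.15,-0.04,0,0,0.7],[0.25,-0.07,0,0,0.7],[0.25,-0.08,0,0,0.7],[0.25,-0.08,0,0,0.7],[0.25,-0.08,0,0,0.7],[0.25,-0.08,0,0,0.7],[0.15,-0.05,0,0,0.7],[0,0,0,0,0.7]],
])

```text
clock: 15.75
tcp_pos: [0.496, -0.0815, 0.0369]
orientation: [[0.161, 0.987, 0.014], [0.987, -0.161, 0.0], [0.003, 0.014, -1.0]]
force: [-0.6, -0.2, 1.0]
gripper_width: 0.0772
```

```bash
python3 st.py 13 wrist side
```

```text
{'clock': 15.75, 'tcp_pos': [0.496, -0.0815, 0.0369], 'orientation': [[0.1609, 0.9869, 0.0144], [0.987, -0.161, 0.0004], [0.0027, 0.0142, -0.9999]], 'force': [-0.5778, -0.1867, 1.0404], 'gripper_width': 0.0772}
```

View pics/wrist13.png

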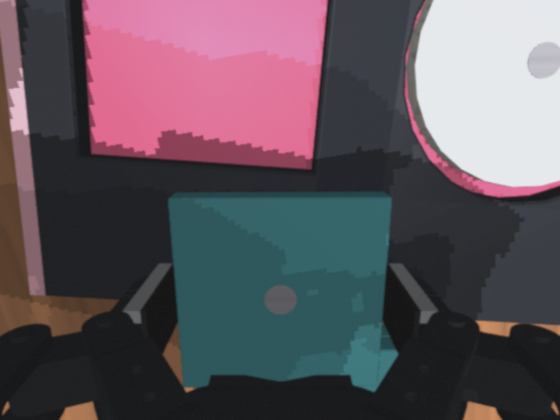

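View pics/side13.png

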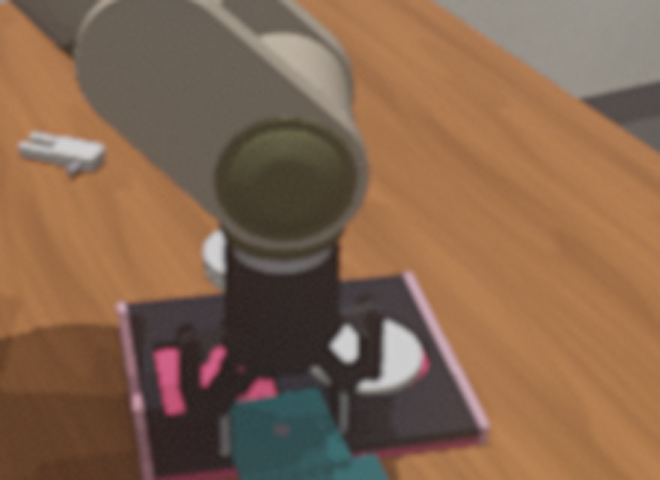

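play_rows([
  [[0.15,-0.05,0,0,0.7],[0.25,-0.07,0,0.1,0.7],[0.25,-0.07,0,0.2,0.7],[0.2,-0.06,0.02,0.3,0.7],[0.1,-0.03,0.03,0.2,0.7],[0,0,0,0.2,0.7],[0,0,0,0,0.7],[0,0,0,0,0.7]],
])

```text
clock: 16.65
tcp_pos: [0.4918, -0.0407, 0.0351]
orientation: [[0.236, 0.972, 0.016], [0.972, -0.236, -0.001], [0.003, 0.016, -1.0]]
force: [0.8, -0.7, 1.1]
gripper_width: 0.0773
```

```bash
cat > sq.py <<'E'
from h import *
import sys
s=env.read_state(); print({k:np.round(s[k],4).tolist() for k in ["clock","tcp_pos","orientation","force","gripper_width"]})
im,d,K,k1,W=grab("wrist"); P=world(d,K,k1,W);t=np.array(s["tcp_pos"]);R=np.array(s["orientation"])
cv2.imwrite(f"pics/wrist{sys.argv[1]}.png",im[:,:,::-1])
H,S,V=[x.astype(int) for x in cv2.split(cv2.cvtColor(im,cv2.COLOR_RGB2HSV))]
m0=(H>80)&(H<100)&(S>60)&(P[...,2]>.0155)
z=np.nanpercentile(P[...,2][m0],60); m=(m0&(abs(P[...,2]-z)<.003)).astype(np.uint8); m=cv2.morphologyEx(m,cv2.MORPH_CLOSE,np.ones((7,7)))
c=max(cv2.findContours(m,0,1)[0],key=cv2.contourArea); w=plane(c[:,0,:],z,K,k1,W)[:,:2]*1000
print("teal top z",z.round(4),"rect",cv2.minAreaRect(w.astype(np.float32)), "y range px",c[:,0,1].min(),c[:,0,1].max())
# dot
m=(S<60)&(V>60)&(P[...,2]>z-.003)&(P[...,2]<z+.003); n,l,st,ce=cv2.connectedComponentsWithStats(m.astype(np.uint8))
for i in range(1,n):
    if 150<st[i][4]<1500 and abs(st[i][2]-st[i][3])<10: print("dot",plane([ce[i]],z,K,k1,W)[0].round(4),st[i])
m=((H>150)&(S>100)&(P[...,2]<.014)&(P[...,0]<.54)).astype(np.uint8)
cs=cv2.findContours(m,0,1)[0]
if cs:
    c=max(cs,key=cv2.contourArea); print("hole px",cv2.boundingRect(c))
    for zz in (.018,.008): print(zz,cv2.minAreaRect((plane(c[:,0,:],zz,K,k1,W)[:,:2]*1000).astype(np.float32)))
E
python3 sq.py 14
```

```text
{'clock': 16.65, 'tcp_pos': [0.4918, -0.0407, 0.0351], 'orientation': [[0.2356, 0.9717, 0.0158], [0.9718, -0.2356, -0.0011], [0.0027, 0.0156, -0.9999]], 'force': [0.8469, -0.7034, 1.1087], 'gripper_width': 0.0773}
teal top z 0.0284 rect ((491.5581970214844, -41.413883209228516), (77.99808502197266, 78.09849548339844), 76.35130310058594) y range px 194 386
dot [ 0.4913 -0.0423  0.0284] [264 285  33  29 735]
hole px (100, 36, 244, 226)
0.018 ((485.04327392578125, 12.139728546142578), (80.55146026611328, 81.15174865722656), 76.47586059570312)
0.008 ((483.51812744140625, 11.181232452392578), (86.50871276855469, 87.15360260009766), 76.4756088256836)
```

View pics/wrist14.png

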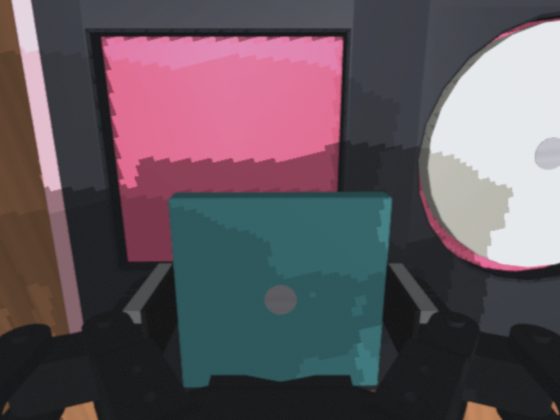

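play_rows([
  [[0.14,-0.06,0,0,0.7],[0.2,-0.08,0,0,0.7],[0.2,-0.08,0,0,0.7],[0.2,-0.08,0,0,0.7],[0.2,-0.08,0,0,0.7],[0.2,-0.08,0,0,0.7],[0.1,-0.04,0,0,0.7],[0,0,0,0,0.7]],
])

```text
clock: 17.5
tcp_pos: [0.4829, 0.0174, 0.0347]
orientation: [[0.235, 0.972, 0.015], [0.972, -0.235, -0.001], [0.003, 0.015, -1.0]]
force: [0.4, -2.9, -0.4]
gripper_width: 0.0775
```

```bash
python3 sq.py 15
```

```text
{'clock': 17.5, 'tcp_pos': [0.4829, 0.0174, 0.0347], 'orientation': [[0.2347, 0.9719, 0.0154], [0.9721, -0.2347, -0.0011], [0.0025, 0.0152, -0.9999]], 'force': [0.4106, -2.9483, -0.3692], 'gripper_width': 0.0775}
teal top z 0.0279 rect ((482.73681640625, 16.71621322631836), (78.04100799560547, 78.10318756103516), 76.40143585205078) y range px 194 386
dot [0.4825 0.0158 0.0279] [264 285  33  29 733]
hole px (383, 191, 11, 6)
0.018 ((530.5761108398438, 43.01906204223633), (1.909020185470581, 3.8932759761810303), 76.16548156738281)
0.008 ((533.0798950195312, 40.03607177734375), (2.0506629943847656, 4.1821722984313965), 76.16543579101562)
```

View pics/wrist15.png

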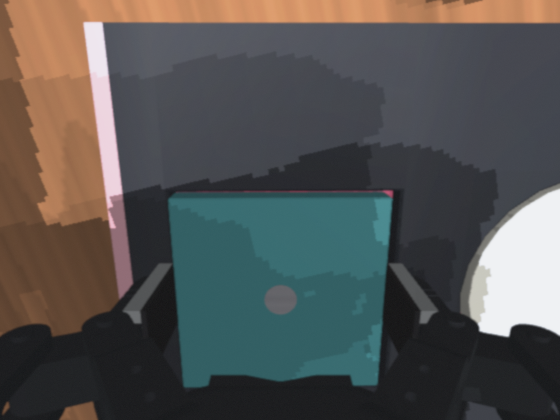

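play_rows([
  [[-0.04,0.02,0,0,0.7],[-0.04,0.02,0,0,0.7],[-0.04,0.02,0,0,0.7],[0,0,0,0,0.7],[0,0,0,0,0.7],[0,0,0,0,0.7],[0,0,0,0,0.7],[0,0,0,0,0.7]],
])

```text
clock: 18.35
tcp_pos: [0.4841, 0.0108, 0.0344]
orientation: [[0.237, 0.971, 0.014], [0.971, -0.237, -0.0], [0.003, 0.014, -1.0]]
force: [0.2, -0.9, -1.3]
gripper_width: 0.0778
```

```bash
python3 sq.py 16
```

```text
{'clock': 18.35, 'tcp_pos': [0.4841, 0.0108, 0.0344], 'orientation': [[0.2371, 0.9714, 0.0143], [0.9715, -0.2371, -0.0002], [0.0032, 0.0139, -0.9999]], 'force': [0.237, -0.9391, -1.2842], 'gripper_width': 0.0778}
teal top z 0.0277 rect ((483.8150329589844, 10.053436279296875), (77.90079498291016, 78.12106323242188), 76.31387329101562) y range px 195 386
dot [0.4836 0.0091 0.0277] [264 285  33  29 739]
hole px (167, 174, 221, 23)
0.018 ((492.68853759765625, 50.02641296386719), (7.681670188903809, 80.98231506347656), 77.39013671875)
0.008 ((492.2745361328125, 48.06317138671875), (8.252716064453125, 87.00238800048828), 77.39013671875)
```

View pics/wrist16.png

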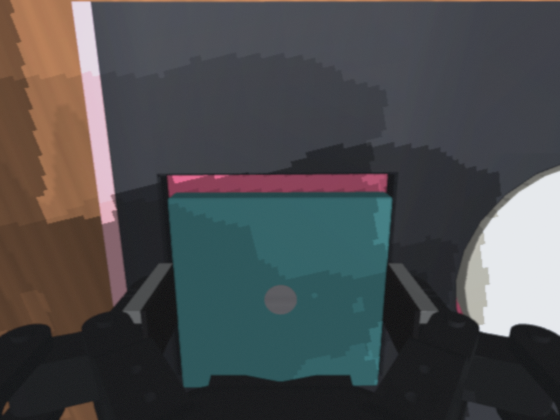

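play_rows([
  [[0.02,0,0,0,0.7],[0,0,0,0,0.7],[0,0,0,0,1],[0,0,0,0,1],[0,0,0,0,1],[0,0,0,0,1],[0,0,0,0,1],[0,0,0,0,1]],
])

```text
clock: 19.2
tcp_pos: [0.4845, 0.0117, 0.0346]
orientation: [[0.237, 0.971, 0.015], [0.972, -0.237, -0.0], [0.003, 0.015, -1.0]]
force: [-0.1, 0.3, 0.3]
gripper_width: 0.0852
```

```bash
python3 sq.py 17
```

```text
{'clock': 19.2, 'tcp_pos': [0.4845, 0.0117, 0.0346], 'orientation': [[0.2369, 0.9714, 0.0149], [0.9715, -0.2369, -0.0004], [0.0031, 0.0145, -0.9999]], 'force': [-0.127, 0.3399, 0.3277], 'gripper_width': 0.0852}
teal top z 0.0183 rect ((484.0868835449219, 10.346343994140625), (78.85159301757812, 77.22489929199219), 76.3758773803711) y range px 189 372
dot [0.4839 0.01   0.0183] [265 274  30  28 659]
hole px (166, 177, 221, 187)
0.018 ((484.2288513183594, 14.843929290771484), (78.97209930419922, 80.9826431274414), 76.46595001220703)
0.008 ((483.1631774902344, 10.204998016357422), (84.83283233642578, 86.99258422851562), 76.46595001220703)
```

View pics/wrist17.png

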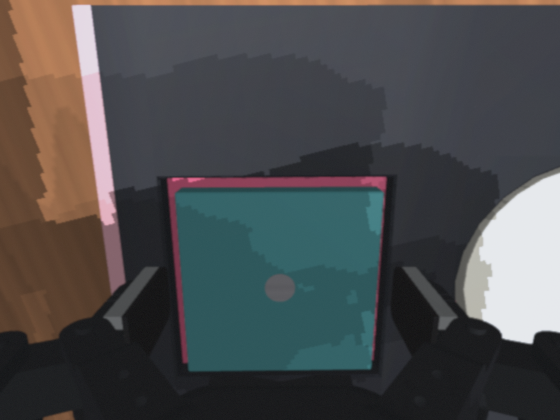

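The square has dropped home, with its top at 18.3 mm, level with the deck. I'll raise the arm clear and check everything.

play_rows([
  [[0,0,-0.2,0,1],[0,0,-0.5,0,1],[0,0,-0.8,0,1],[0,0,-0.8,0,1],[0,0,-0.8,0,1],[0,0,-0.8,0,1],[0,0,-0.6,0,1],[0,0,-0.3,0,1]],
])

```text
clock: 20.05
tcp_pos: [0.4801, 0.012, 0.2368]
orientation: [[0.237, 0.971, 0.013], [0.972, -0.237, -0.0], [0.003, 0.013, -1.0]]
force: [0.3, 0.2, 0.2]
gripper_width: 0.0859
```

play_rows([
  [[-0.3,-0.3,0,0,1],[-0.5,-0.5,0,0,1],[-0.5,-0.5,0,0,1],[-0.3,-0.3,0,0,1],[0,0,0,0,1],[0,0,0,0,1],[0,0,0,0,1],[0,0,0,0,1]],
])

```text
clock: 20.85
tcp_pos: [0.4014, -0.0354, 0.2415]
orientation: [[0.235, 0.972, 0.023], [0.972, -0.235, -0.003], [0.003, 0.023, -1.0]]
force: [-0.4, 0.3, -0.0]
gripper_width: 0.0853
```

```bash
python3 m.py 18; python3 chk.py; python3 - <<'E'
from h import *
for n in ["side","scene"]:
    im,d,K,k1,W=grab(n); P=world(d,K,k1,W); cv2.imwrite(f"pics/{n}18.png",im[:,:,::-1])
    H,S,V=[x.astype(int) for x in cv2.split(cv2.cvtColor(im,cv2.COLOR_RGB2HSV))]
    m=(H>80)&(H<100)&(S>90)&(np.hypot(P[...,0]-.484,P[...,1]-.011)<.06); q=P[m]
    if len(q)>30:
        A=np.c_[q[:,:2]-q[:,:2].mean(0),np.ones(len(q))]; print(n,len(q),q[:,:2].mean(0).round(4),np.linalg.lstsq(A,q[:,2],rcond=None)[0].round(4))
    for q in ["fork_stand","tub","clamp"]:
        r=vision.tip_of(q,n)
        if r: print(n,q,round(r[0]["score"],2),np.round(r[0]["at"],1))
E
```

```text
t 20.85 tcp [ 0.4014 -0.0354  0.2415] w 0.0853 F [-0.4  0.3 -0. ]
[[0.235, 0.972, 0.023], [0.972, -0.235, -0.003], [0.003, 0.023, -1.0]]
teal z0.0201 rect [ 502.6 -147.5] [75.1 75. ] 80.6 circ [ 501.2 -143.6] 37.3 px (366, 231, 79, 77)
teal z0.0183 rect [481.6  11.1] [72.4 74.6] 76.2 circ [481.6  11.2] 42.0 px (309, 66, 91, 88)
white z0.0182 rect [645.6 -59.9] [126.8   4.8] 76.3 circ [601.3 -59.7] 53.2 px (533, 70, 27, 145)
white z0.0183 rect [593.4 -12.7] [85.8 85.2] 35.0 circ [593.3 -12.7] 42.6 px (435, 53, 100, 104)
white z0.0183 rect [429.5  56.6] [106.5   5. ] 76.5 circ [433.8  54.7] 31.0 px (278, 0, 7, 137)
deck z0.0183 rect [540.3  -8.3] [187.8 240.4] 76.6 circ [541.3  -0.6] 126.7 px (284, 0, 276, 218)
side 809 disc mean [ 0.5989 -0.0182] z,slope [0.0068 0.0032 0.0161] deck z 0.0164
scene 703 disc mean [ 0.6013 -0.0138] z,slope [ 0.0008 -0.0086  0.0188] deck z 0.0188
side 683 [0.4848 0.008 ] [-0.002  -0.01    0.0164]
side fork_stand 0.74 [262.7 144.8]
side tub 0.73 [434.4 372.4]
side clamp 0.79 [223.5 156.1]
scene 617 [0.4856 0.0092] [-0.0208 -0.0419  0.0186]
scene fork_stand 0.86 [365.  327.3]
scene tub 0.79 [157.5 167.9]
```

View pics/side18.png

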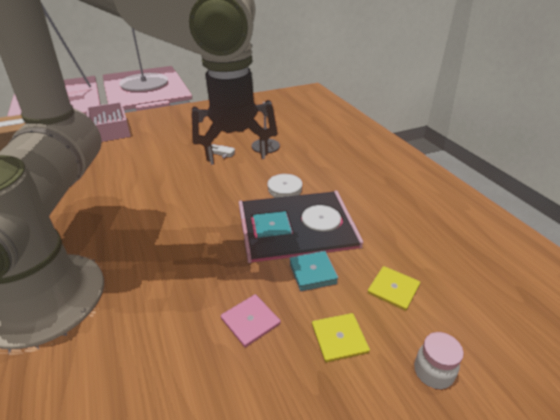

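View pics/w18.png

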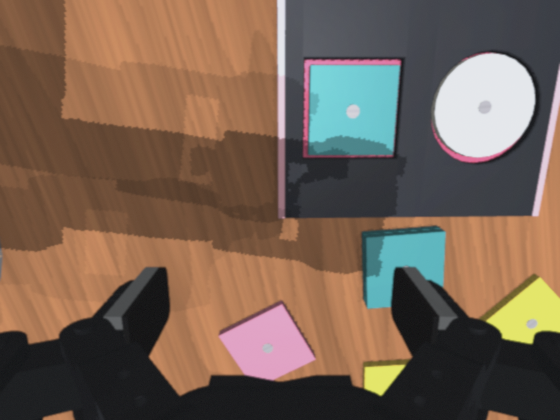

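View pics/scene18.png

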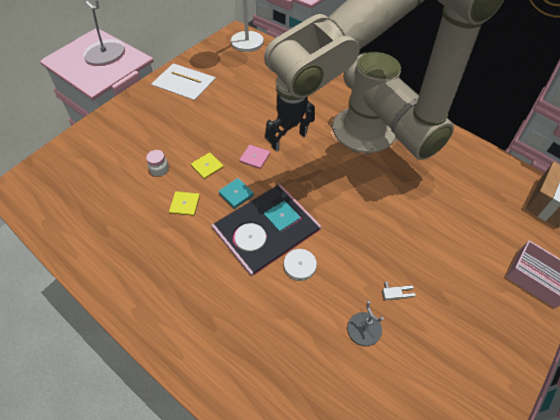

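```bash
python3 -c "
from rig import env
print(env.sign_off())"
```

```text
the job is handed in; nothing more can be done
None
```

Both plates are in the cut-outs of their own outline, flat and fully home, and I handed the job in at about 21 s.

- **Round plate:** I pushed it off its stack with the two part-open fingers and across the deck until it dropped in.
- **Square plate:** I gripped it lightly by its sides and slid it off its stack. I turned it about 4° to line up with the tray and released it over its cut-out. It overshot by about 5 mm at first, with about 3 N on the wrist, so I moved it back before letting go.

**Last checks, with the arm clear:**
- **Plate heights:** The tops measured 18.3 mm (wrist camera), level with the 18 mm deck.
- **Flatness:** The side camera showed both plates flat. The scene camera put a tilt of about 2–3° on the square. I take that as depth noise, because its height agreed with the deck in all the cameras.
- **Stacks below:** The middle and bottom plates looked unmoved in the pictures, and the square stack's top is now at 20 mm. I did not measure the round stack again after its plate came off.
- **Bystanders:** The fork stand and tub showed within about 5 pixels of where they started, and the pictures show neither moved. The clamp agreed within about 1 pixel in the side camera. The detector did not report it in the scene camera at the end, but it is visible there in its place.
- **Look-alikes:** The yellow and pink plates are where they were.

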